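Hold a sample tube slantwise before a viewing panel

TASK

First move the white viewing panel from the grey plastic holder to the steel stand, pushing it fully home in the stand's slot, and let go of it. Then draw the one tall capped tube out of the foam rack and hold it in front of the panel for inspection: capped end up, tipped about 45 degrees so that it slants along the panel's face rather than towards it, the tube's middle in front of the upper half of the panel, within 10 cm of the face but not touching it. Finish while still holding the tube there, still and clear of everything, and leave the short tubes, the cup and the spare cap where they are.

Things in the scene. Friction and masses are not known exactly. Their poses are not given: they have to be found in the camera images.
- panel_mid (a point): Centre of the loose white plastic panel: flat slab 8 mm thick (its x), 100 mm wide (y), 130 mm tall (z, up), 0.12 kg. Starts upright in the grey holder, lower edge on the slot floor 6 mm above the table, middle at 71 mm, top edge at 136 mm. Pinch it across its thickness at the top edge.
- holder: Fixed low grey plastic holder in which the panel starts. Origin: centre of its underside, on the table; x across the slot, y along it. Base 44 x 124 x 6 mm; slot 12 mm wide, 112 mm long, floor 6 mm and flared lips up to 33 mm above the table. It is on the robot's left or right; the rack is on the other side.
- stand: Fixed steel stand, in the middle. Origin: centre of its underside, on the table; x across the slot (normal of the seated panel), y along it. Base 70 x 140 x 6 mm, channel 42 x 122 mm. Slot open at the top, 10 mm wide, 110 mm long, floor 6 mm above the table, lips flaring from 24 mm to 33 mm above the table. Panel home: on the slot floor, middle 71 mm above the table, either face to the robot.
- tube_mid (a point): Mid-length of the tall empty tube: 125 mm long in all, clear body 16 mm in diameter with a paper label, blue cap 20 mm in diameter and 28 mm long at the top; 25 g. Its z runs along the tube to the cap. It stands in the rack, cap top 135 mm and middle 72 mm above the table. Grip it by the cap from above; cap centre is 48.5 mm along z from this point.
- tube_foot (a point): Centre of the round closed lower end of the tall tube, 62.5 mm below its mid-length.
- rack: Fixed white foam tube rack, 150 mm (x) by 100 mm (y) by 50 mm high; origin: centre of its underside, on the table. Six round holes, 19 mm in diameter, 40 mm deep, at x = -50, 0, 50 mm and y = -25, 25 mm; hole floors 10 mm above the table. The tall tube and two short ones stand in three of them.
- tube_a_mid (a point): Mid-length of a short tube of the same make, 85 mm long, 16 mm in diameter, same blue cap; stands in the rack with its top 95 mm above the table. Leave it.
- tube_b_mid (a point): Mid-length of the second short tube, as the first. Leave it.
- cup_mid (a point): Centre of a loose white plastic cup, 60 mm across the rim, 65 mm high, standing on the table beyond the stand. Leave it.
- spare_cap_center (a point): Centre of a loose spare blue cap, a cylinder 20 mm in diameter and 28 mm high, standing on the table beyond the stand. Leave it.
Not all that is in view belongs to the job. Of the things that look like the part that bears panel_mid, the smallest one is meant.

How it is judged:
On the way, in this order (a step that is already met when the one before it is completed fails the run):
1. the panel stands fully home in the steel stand's slot, let go (x of panel_mid in the frame of stand between -0.004 and 0.004 m and y of panel_mid in the frame of stand between -0.009 and 0.009 m and z of panel_mid in the frame of stand between 0.067 and 0.0745 m and angle between the x axis of panel_mid and the x axis of stand, either way round below 0.06 rad and angle between panel_mid's own z axis and vertical below 0.08 rad and contact force between panel and the fingers below 0.1 N), for 0.2 s.
2. the tall tube is drawn clear of the rack in the fingers (height (world z) of tube_foot above 0.055 m and contact force between tube_tall and the fingers above 0.5 N and contact force between tube_tall and rack below 0.1 N), for 0.2 s.
At the end, for the whole second after the job is handed in: Panel home in the stand (within 3.5 mm of the slot floor), let go. Fingers alone hold the tall tube still: cap up, 30-60 deg from vertical, within 20 deg of the panel plane, middle 15-120 mm from that plane, within 50 mm of its centre line, 62-150 mm high, foot over 12 mm high (all of step 1 and contact force between tube_tall and the fingers above 1 N and contact force between tube_tall and rack below 0.1 N and contact force between tube_tall and panel below 0.1 N and contact force between tube_tall and stand below 0.1 N and contact force between tube_tall and holder below 0.1 N and contact force between tube_tall and cup below 0.1 N and contact force between tube_tall and tube_a below 0.1 N and contact force between tube_tall and tube_b below 0.1 N and contact force between tube_tall and spare_cap below 0.1 N and (x of tube_mid in the frame of stand between 0.015 and 0.12 m or x of tube_mid in the frame of stand between -0.12 and -0.015 m) and y of tube_mid in the frame of stand between -0.05 and 0.05 m and height (world z) of tube_mid between 0.062 and 0.15 m and height (world z) of tube_foot above 0.012 m and angle between tube_mid's own z axis and vertical between 0.52 and 1.05 rad and angle between the z axis of tube_mid and the x axis of stand, either way round above 1.22 rad and linear speed of tube_tall below 0.03 m/s); the arm keeps its last pose, push and grip.
It fails at once if a short tube, the cup or the spare cap is moved by more than 25 mm (distance of any of tube_a_mid, tube_b_mid, cup_mid, spare_cap_center from where it was at the start of the episode above 0.025 m).
It also fails if it takes over 61 s, if anything falls off the work surface, if the arm or the gripper's body presses on something with over 40 N, if the wrist force passes 120 N, or if a joint passes its speed limit or range.

ROBOT

A 7-joint arm with a two-finger parallel gripper is mounted at the origin on the work surface. World frame = base frame: x ahead of the robot, y to its left, z up, the work surface at z = 0. Lengths are in m, angles in rad, forces in N, time in s.
With the tool pointing down it reaches from about 0.375 to 0.925 m from the base axis. Payload 3.1 kg.
Tool frame: the origin (TCP) lies between the finger pads; the fingertips stand 19 mm ahead of it and the grasp point (between the pads) is the TCP; z points along the fingers, y is the line along which they close (so a half turn about z gives the same grasp; the last joint's range is limited). The gripper opens to 85 mm and grips with 20 to 120 N. Pads are 22 mm wide; open, the fingers measure 114 mm over their backs; the gripper's body (76 mm by 85 mm) begins 54 mm behind the grasp point. The pads swing forward as they close: fully open they stand 13 mm farther back than shut.
Start: joints at [1.02, 0.383, 0.044, 1.598, -0.018, 1.161, -0.05], TCP at [0.284, -0.584, 0.25] pointing down, gripper open.
Joint ranges: [-2.61, 2.61], [-0.41, 2.15], [-1.48, 1.57], [0, 2.5], [-1.57, 4.71], [0.05, 1.97], [-2.85, 2.85]. Speed limits (rad/s): [2.79, 2.79, 3.14, 3.14, 3.14, 3.14, 3.14].

INTERFACE

Orientations are given as a unit quaternion [x, y, z, w].
In Python, from bench import move_ptp, movel, move_j, move_gripper, pause, inverse_kinematics, read_camera, camera_params, MotionError, sign_off, look_for, tip_of, read_time_s, read_qpos, read_joint_vel, read_effort, read_eef_pos, read_tcp_rot, read_ft_force, read_ft_torque, read_finger_gap, read_grasp_force gives the robot as it stands. Calls block until the motion is done:
- move_ptp(position, orientation): joint-space move of the TCP to a pose.
- movel(position, orientation=None, speed=0.15): straight line of the TCP; orientation=None keeps the orientation; speed is the mean speed in m/s.
- move_j(angles): joint-space move.
- move_gripper(opening, effort=None): finger opening in m; effort is the grip in N (None keeps the last); returns when the fingers have stopped.
- pause(seconds).
- inverse_kinematics(position, orientation): joint angles nearest the present ones, or None.
- read_camera(name): name is "scene" or "top"; returns the picture (480x640x3 uint8, red, green, blue); there is no depth.
- camera_params(name): a dict with "K" (3x3 intrinsics, pixels), "dist_coeffs" ([k1, k2, p1, p2, k3] as OpenCV has them; the pictures are not rectified), "camera_from_world" (4x4, takes a point from world to camera coordinates). Camera axes: x right, y down, z forward; pixel columns grow to the right and rows downward; lengths in m; the calibration is good to about 2 mm. A picture is of the moment at which its call begins. camera_params takes no time and is no camera call.
A pose or a line that the arm cannot do raises MotionError and nothing moves.
- sign_off(): hands the job in; it is judged then, once.
Trained networks look in the newest picture that a camera, given by its name, has taken for a name from the list of things; names that differ only in an ending like _2 or _b are one class to them, and where a whole thing is asked for, a point or a joint stands for the part that bears it (a point fixed in the world has none). Each returns a list of dicts, best first, with "confidence" (0 to 1); they miss things now and then, are a little off and sometimes report something else, mostly with a low value. They report only what shows in the picture. A call takes as long as a camera call. They do not tell look-alikes from the thing itself.
- look_for(camera, name): "at" ([column, row] in pixels, amid what is visible of it).
- tip_of(camera, name): "at" ([column, row] in pixels: a listed point, or the origin of a listed thing).
Readings, each from a call of its own:
- read_time_s(): time.
- read_qpos(): joint angles.
- read_joint_vel(): joint speeds.
- read_effort(): joint torques, N m.
- read_eef_pos(): TCP position.
- read_tcp_rot(): TCP orientation.
- read_ft_force(): force on the tool from outside, world axes, zero at the start.
- read_ft_torque(): the same for the moment, N m.
- read_finger_gap(): finger opening in m.
- read_grasp_force(): force on a finger pad.
Only numpy, scipy, OpenCV 4.12 (cv2) and the standard library are available. Lean on these libraries where they do the work, as an engineer would, in place of code of your own. Each camera call takes 0.05 s, during which the arm holds its last target. There are 200 camera calls.

## Working session

There is one attempt and no reset: what is moved stays moved. The work goes in short steps, each a Python script; the robot and the scene stay as the last script left them, time stands still between calls to the robot, and variables do not carry over. Pictures are saved under pics/ and viewed, at most 10 in all, crops included, and the job is handed in when it is done.

```bash
ls; mkdir -p pics; python3 - <<'E'
from bench import *
import cv2, numpy as np
ims=[]
for c in ("scene","top"):
    im=read_camera(c); cv2.imwrite(f"pics/{c}0.png",im[...,::-1])
    p=camera_params(c); print(c,np.round(p["K"],1).tolist(),p["dist_coeffs"],np.round(p["camera_from_world"],3).tolist())
    for n in ("panel_mid","holder","stand","tube_mid","rack","tube_a_mid","cup_mid","spare_cap_center"):
        f=tip_of if n!="x" else look_for
        print(n,[(np.round(d["at"]).astype(int).tolist(),round(d["confidence"],2)) for d in tip_of(c,n)[:5]],[(np.round(d["at"]).astype(int).tolist(),round(d["confidence"],2)) for d in look_for(c,n)[:5]])
print(read_time_s(),read_eef_pos(),read_tcp_rot(),read_finger_gap())
E
```

```text
pics
scene [[551.0, 0.0, 321.4], [0.0, 551.0, 238.2], [0.0, 0.0, 1.0]] [0.05933925 0.         0.         0.         0.        ] [[0.261, 0.965, -0.017, -0.17], [0.553, -0.164, -0.817, -0.243], [-0.791, 0.204, -0.576, 1.366], [0.0, 0.0, 0.0, 1.0]]
panel_mid [([137, 262], 0.85), ([147, 206], 0.68), ([124, 309], 0.6)] [([140, 253], 0.86), ([127, 305], 0.69), ([145, 187], 0.62)]
holder [([148, 297], 0.85), ([438, 330], 0.21)] [([152, 290], 0.85), ([141, 252], 0.53)]
stand [([306, 286], 0.76), ([456, 201], 0.43)] [([304, 285], 0.76)]
tube_mid [([455, 203], 0.69), ([440, 252], 0.21)] [([457, 188], 0.8)]
rack [([443, 251], 0.92), ([466, 244], 0.58), ([149, 296], 0.17)] [([445, 248], 0.85)]
tube_a_mid [([463, 244], 0.76), ([431, 227], 0.51)] [([468, 235], 0.93)]
cup_mid [([248, 363], 0.68), ([441, 252], 0.33)] [([247, 362], 0.97)]
spare_cap_center [([433, 332], 0.58)] [([432, 333], 0.49), ([140, 251], 0.46)]
top [[613.6, 0.0, 321.6], [0.0, 613.6, 242.4], [0.0, 0.0, 1.0]] [-0.07315329  0.          0.          0.          0.        ] [[-0.012, -1.0, -0.026, 0.045], [-0.995, 0.014, -0.101, 0.565], [0.101, 0.025, -0.995, 1.222], [0.0, 0.0, 0.0, 1.0]]
panel_mid [([473, 256], 0.94), ([464, 327], 0.93), ([480, 190], 0.89)] [([479, 188], 0.67), ([467, 329], 0.58)]
holder [([464, 259], 0.84)] [([464, 262], 0.96)]
stand [([347, 234], 0.8)] [([343, 235], 0.56)]
tube_mid [([199, 270], 0.68)] [([196, 268], 0.43)]
rack [([221, 252], 0.87)] [([222, 248], 0.85)]
tube_a_mid [([212, 219], 0.44), ([461, 257], 0.31)] [([209, 216], 0.7)]
cup_mid [([400, 154], 0.97)] [([402, 152], 0.75), ([210, 216], 0.57)]
spare_cap_center [([267, 160], 0.42)] [([273, 160], 0.4)]
1.7 [ 0.28441762 -0.58446096  0.25024853] [ 9.74468660e-01  2.24523563e-01  6.39770962e-06 -3.15130066e-05] 0.08518884970387054
```

View pics/scene0.png

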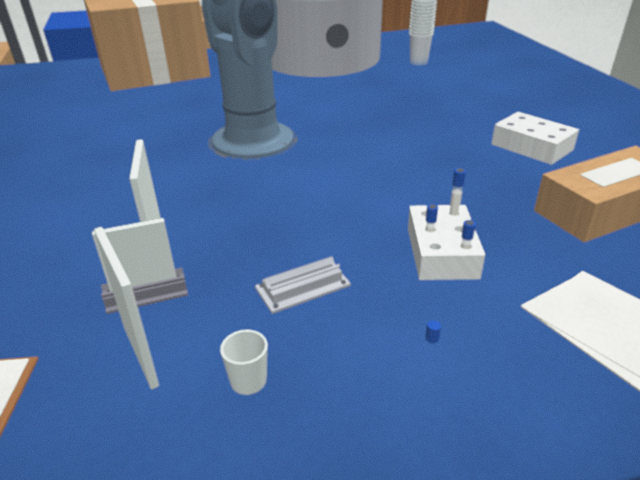

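View pics/top0.png

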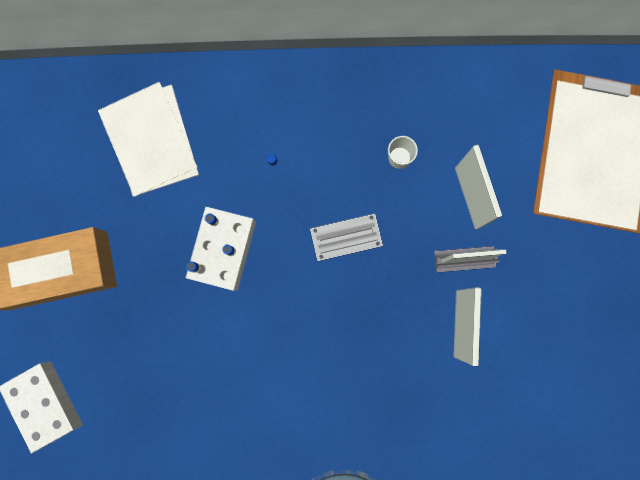

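The top view shows three panels: one in the holder at (473,256), and two free-standing ones at (480,190) and (464,327). The scene view has the same three at (137,262), (124,309) and (147,206). The one in the grey holder fits the description and looks smallest. I'll confirm that with an enlarged crop and measure the layout.

```bash
cat > h.py <<'E'
from bench import *
import cv2, numpy as np
from scipy.spatial.transform import Rotation as R
P={c:camera_params(c) for c in("scene","top")}
for p in P.values():
    for k in p: p[k]=np.array(p[k],float)
def ray(c,px):
    p=P[c]; u=cv2.undistortPoints(np.array([[px]],float),p["K"],p["dist_coeffs"])[0,0]
    M=p["camera_from_world"]; Rm=M[:3,:3]
    return -Rm.T@M[:3,3], Rm.T@np.array([u[0],u[1],1])
def onz(c,px,z):
    o,d=ray(c,px); return o+d*(z-o[2])/d[2]
def tri(a,b):
    A=0;B=0
    for c,px in(("scene",a),("top",b)):
        o,d=ray(c,px); d=d/np.linalg.norm(d); Q=np.eye(3)-np.outer(d,d); A=A+Q;B=B+Q@o
    return np.linalg.solve(A,B)
def proj(c,X):
    p=P[c];M=p["camera_from_world"]
    return cv2.projectPoints(np.array(X,float).reshape(-1,1,3),cv2.Rodrigues(M[:3,:3])[0],M[:3,3],p["K"],p["dist_coeffs"])[0][:,0]
E
python3 - <<'E'
from h import *
np.set_printoptions(precision=4,suppress=True)
t=cv2.imread("pics/top0.png");s=cv2.imread("pics/scene0.png")
a=cv2.resize(t[135:375,425:525],None,fx=2.4,fy=2.4,interpolation=2)
b=cv2.resize(t[205:270,300:395],None,fx=4.2,fy=4.2,interpolation=2)
d=cv2.resize(s[130:400,85:200],None,fx=1.1,fy=1.1,interpolation=2)
o=np.zeros((580,800,3),np.uint8)
o[:a.shape[0],:a.shape[1]]=a;o[:b.shape[0],250:250+b.shape[1]]=b;o[280:280+d.shape[0],260:260+d.shape[1]]=d
e=cv2.resize(t[195:300,180:265],None,fx=2.8,fy=2.8,interpolation=2);o[280:280+e.shape[0],450:450+e.shape[1]]=e
cv2.imwrite("pics/crop1.png",o)
print("panels",tri((137,262),(473,256)),tri((124,309),(480,190)),tri((147,206),(464,327)))
for n,sc,tp,z in(("holder",(148,297),(464,259),0),("stand",(306,286),(347,234),0),("rack",(443,251),(221,252),0),("tube",(455,203),(199,270),.072),("cup",(248,363),(400,154),.0325),("cap",(433,332),(267,160),.014)):
    print(n,onz("scene",sc,z),onz("top",tp,z),tri(sc,tp))
E
```

```text
panels [ 0.5301 -0.2609  0.0684] [ 0.658  -0.2743  0.0871] [ 0.3924 -0.2386  0.0836]
holder [ 0.5346 -0.2574  0.    ] [ 0.5293 -0.2573  0.    ] [ 0.5296 -0.2581 -0.004 ]
stand [ 0.58   -0.0074  0.    ] [ 0.585  -0.0152  0.    ] [ 0.5852 -0.0119  0.005 ]
rack [0.5547 0.2487 0.    ] [0.551  0.2492 0.    ] [ 0.5514  0.2501 -0.0028]
tube [0.5176 0.2804 0.072 ] [0.5095 0.2791 0.072 ] [0.5106 0.2822 0.0672]
cup [ 0.7484 -0.1264  0.0325] [ 0.7458 -0.1266  0.0325] [ 0.7463 -0.1266  0.0304]
cap [0.7465 0.1404 0.014 ] [0.7424 0.1504 0.014 ] [0.7423 0.1473 0.0085]
```

View pics/crop1.png

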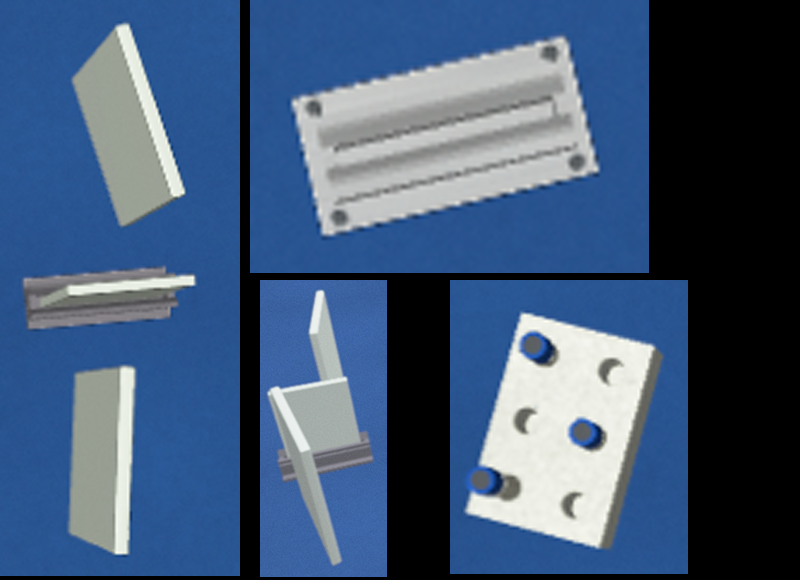

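The crop confirms it. The panel in the holder has the smallest outline, and the two free-standing slabs on either side (middles about 0.085 m high) are larger decoys. The tall tube is the leaning cap at about (192,266) in the top view. Next I'll fit the panel, stand and rack outlines.

```bash
cat >> h.py <<'E'
def rect(mask,z,c="top"):
    n,l,st,_=cv2.connectedComponentsWithStats(mask.astype(np.uint8)); i=1+np.argmax(st[1:,4]); 
    ys,xs=np.where(l==i); W=np.array([onz(c,(x,y),z)[:2] for x,y in zip(xs,ys)])
    r=cv2.minAreaRect((W*1000).astype(np.float32)); b=cv2.boxPoints(r)
    e=b[1]-b[0]; f=b[2]-b[1]; L=e if e@e>f@f else f; 
    if L[1]<0:L=-L
    return np.array(r[0])/1000, np.array(r[1]), np.arctan2(-L[0],L[1]), W.mean(0)  # centre,size,yaw (long axis = y axis), mean
E
python3 - <<'E'
from h import *
np.set_printoptions(precision=4,suppress=True)
t=cv2.imread("pics/top0.png").astype(int); mn=t.min(2); sat=t.max(2)-mn
def win(m,x0,x1,y0,y1):
    o=np.zeros_like(m);o[y0:y1,x0:x1]=m[y0:y1,x0:x1];return o
for th in(205,220):
    print("panel",th,rect(win(mn>th,440,515,243,270),.136))
    print("farp",th,rect(win(mn>th,455,510,140,235),.175)); print("nearp",th,rect(win(mn>th,450,490,280,370),.175))
for th in(50,70): print("stand",rect(win(sat<th,300,395,205,270),.006)); print("holder(all)",rect(win(sat<th,425,515,240,280),.006))
print("rack",rect(win(mn>190,180,262,195,300),.05))
blue=(t[...,0]>t[...,2]*1.8)
for n,p,z in(("tall",(192,266.4),.135),("a",(211,218.5),.095),("b",(228,249.5),.095)):print(n,onz("top",p,z))
# dark-grey cap tops: blob centroid
g=(sat<45)&(mn>60)&(mn<150)
for (x,y) in((192,266),(211,218),(228,250)):
    m=win(g,x-6,x+8,y-7,y+7); print((x,y),m.sum(),np.argwhere(m).mean(0)[::-1])
E
```

```text
panel 205 (array([ 0.5294, -0.2585]), array([ 6.6431, 96.0643]), np.float32(0.06844584), array([ 0.5295, -0.2587]))
farp 205 (array([ 0.659 , -0.2686]), array([135.8716,   9.3255]), np.float32(-1.2922075), array([ 0.6576, -0.2689]))
nearp 205 (array([ 0.3967, -0.2391]), array([  9.7214, 136.1283]), np.float32(1.505079), array([ 0.3967, -0.239 ]))
panel 220 (array([ 0.53  , -0.2586]), array([ 5.9869, 95.8465]), np.float32(0.06018477), array([ 0.5299, -0.2574]))
farp 220 (array([ 0.6592, -0.2682]), array([134.3027,   8.8169]), np.float32(-1.293335), array([ 0.6596, -0.2683]))
nearp 220 (array([ 0.3959, -0.239 ]), array([  8.7204, 134.562 ]), np.float32(1.4993893), array([ 0.3939, -0.2388]))
stand (array([ 0.5789, -0.0131]), array([ 70.4395, 139.919 ]), np.float32(0.21383807), array([ 0.5787, -0.013 ]))
holder(all) (array([ 0.5304, -0.2695]), array([ 44.6442, 147.2622]), np.float32(0.06894029), array([ 0.53  , -0.2624]))
stand (array([ 0.5787, -0.0128]), array([ 71.9575, 140.9914]), np.float32(0.21496041), array([ 0.5785, -0.0128]))
holder(all) (array([ 0.5302, -0.2702]), array([ 45.378 , 149.5422]), np.float32(0.06874054), array([ 0.5301, -0.2628]))
rack (array([0.5551, 0.2442]), array([ 99.5947, 149.5843]), np.float32(1.3045541), array([0.5544, 0.2418]))
tall [0.5127 0.2781 0.135 ]
a [0.6085 0.2511 0.095 ]
b [0.5472 0.2174 0.095 ]
(192, 266) 52 [193.3846 266.8269]
(211, 218) 41 [211.3415 218.9512]
(228, 250) 47 [229.1277 250.1702]
```

```bash
cat >> h.py <<'E'
def down(a): return (R.from_euler('z',a)*R.from_euler('x',np.pi)).as_quat()
PAN=np.array([.5296,-.2586]); PY=.067; ST=np.array([.5788,-.0130]); SY=.2145; TU=np.array([.513,.279])
E
python3 - <<'E'
from h import *
np.set_printoptions(precision=3,suppress=True)
print("q7 options",[ (s,inverse_kinematics([*PAN,.2],down(PY+s*np.pi/2)),inverse_kinematics([*ST,.2],down(SY+s*np.pi/2))) for s in(1,-1)])
s=min((1,-1),key=lambda s:(lambda q:9 if q is None else abs(q[6]))(inverse_kinematics([*PAN,.2],down(PY+s*np.pi/2))))
print("s",s)
q=down(PY+s*np.pi/2)
move_gripper(.040,30)
move_ptp([*PAN,.25],q); movel([*PAN,.125],q,speed=.1)
print(read_eef_pos(),read_ft_force())
move_gripper(0.0,40)
print("gap",read_finger_gap(),read_grasp_force(),read_ft_force(),read_ft_torque())
movel([*PAN,.21],q,speed=.08)
print("gap",read_finger_gap(),read_grasp_force(),read_ft_force(),read_time_s())
# tilt options
sx=np.array([np.cos(SY),np.sin(SY),0]);sy=np.array([-np.sin(SY),np.cos(SY),0])
for sg in(1,-1):
    tz=(np.array([0,0,1])+sg*sy)/2**.5
    for nm,ty in(("n+",sx),("n-",-sx)):
        for rot in(0,90):
            z=-tz; y=R.from_rotvec(z*np.radians(rot)).apply(ty); M=np.c_[np.cross(y,z),y,z]
            c=np.r_[ST,.105]-.07*sx+.0485*tz
            print(sg,nm,rot,inverse_kinematics(c,R.from_matrix(M).as_quat()))
E
```

```text
q7 options [(1, array([ 0.661,  0.342, -0.331,  1.781,  0.127,  1.039,  0.35 ]), array([ 0.415,  0.356, -0.554,  1.797,  0.213,  1.048, -0.004])), (-1, array([ 0.288,  0.319,  0.115,  1.8  , -0.042,  1.025, -2.656]), array([-1.025,  0.748,  1.379,  1.86 , -0.788,  1.23 , -2.317]))]
s 1
[ 0.53  -0.259  0.126] [ 0.315  0.306 -0.451]
gap 0.007462540488597793 40.87669372558594 [0.742 0.298 1.28 ] [-0.012 -0.096  0.007]
gap 0.007035614895473359 40.477033853530884 [-0.71   0.238 -1.667] 6.7167
1 n+ 0 [-0.066  0.456 -0.522  2.055  0.999  1.291 -0.969]
1 n+ 90 [-0.025  0.467 -0.571  2.053  1.015  1.309 -2.55 ]
1 n- 0 [ 0.479  0.845 -1.248  2.034  1.335  1.739  2.022]
1 n- 90 [-0.023  0.468 -0.573  2.053  1.016  1.31   0.591]
-1 n+ 0 [ 0.757  0.628 -0.477  1.764 -0.411  1.26   0.735]
-1 n+ 90 [ 0.576  0.588 -0.244  1.773 -0.532  1.3   -0.735]
-1 n- 0 [ 0.315  0.574  0.086  1.787 -0.679  1.37  -2.181]
-1 n- 90 [ 0.948  0.709 -0.738  1.754 -0.247  1.227  2.166]
```

```bash
python3 - <<'E'
from h import *
np.set_printoptions(precision=4,suppress=True)
q=down(SY+np.pi/2)
movel([*ST,.21],q,speed=.12); movel([*ST,.17],q,speed=.08)
print(read_eef_pos(),read_finger_gap(),read_ft_force(),read_time_s())
ims=[]
for c in("scene","top"):
    im=read_camera(c)[...,::-1]; cv2.imwrite(f"pics/{c}1.png",im)
    print(c,[(np.round(d["at"]).astype(int).tolist(),round(d["confidence"],2)) for d in tip_of(c,"panel_mid")[:4]],proj(c,[[*ST,.116]]))
    # expected panel box wireframe for overlay, also stand slot outline
    im=im.copy(); sx=np.array([np.cos(SY),np.sin(SY),0]);sy=np.array([-np.sin(SY),np.cos(SY),0])
    x0,y0=proj(c,[[*ST,.07]])[0].astype(int); x0-=75;y0-=85; f=4
    big=cv2.resize(im[y0:y0+150,x0:x0+100 if 0 else x0+150],None,fx=f,fy=f,interpolation=2)
    def pl(pts,col):
        v=np.array([((u+.5-np.array([x0,y0]))*f) for u in proj(c,pts)]).astype(np.int32); cv2.polylines(big,[v],True,col,1)
    B=np.r_[ST,0]
    for x in(-.004,.004): pl([B+x*sx+y*sy+[0,0,z] for y,z in((-.05,.051),(.05,.051),(.05,.181),(-.05,.181))],(0,0,255))
    pl([B+x*sx+y*sy+[0,0,.006] for x,y in((-.035,-.07),(.035,-.07),(.035,.07),(-.035,.07))],(0,255,0))
    ims.append(big)
cv2.imwrite("pics/hover.png",cv2.resize(np.hstack(ims),(800,400),interpolation=cv2.INTER_AREA))
E
```

```text
[ 0.5787 -0.0129  0.1696] 0.007515559030117197 [ 0.5073 -0.2212 -2.1376] 9.6
scene [([298, 229], 0.86), ([148, 207], 0.84), ([126, 312], 0.67), ([441, 254], 0.61)] [[299.7247 227.7092]]
top [([466, 326], 0.96), ([481, 190], 0.84)] [[346.7758 230.2841]]
```

View pics/hover.png

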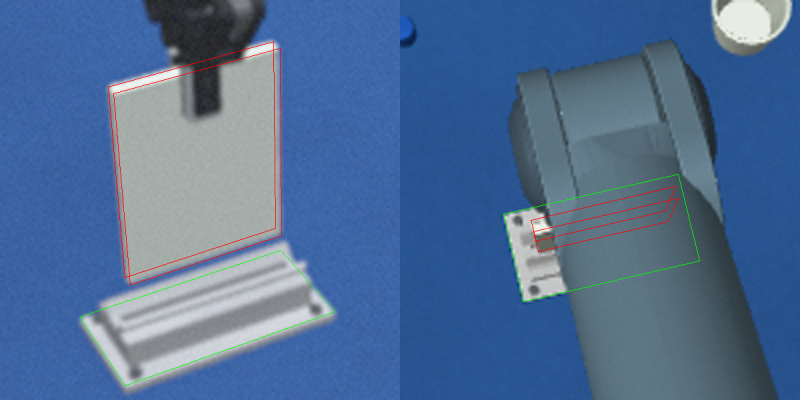

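The panel hangs as expected: the red outline covers it in both views, with the corner at (125,280) about 30 mm above the slot. The stand outline fits too. Next I'll lower it while watching the force.

```bash
python3 - <<'E'
from h import *
np.set_printoptions(precision=4,suppress=True)
q=down(SY+np.pi/2)
f0=np.array(read_ft_force())
for z in(.155,.150,.146,.142,.138,.134,.130,.127,.1255):
    movel([*ST,z],q,speed=.05); f=np.array(read_ft_force())-f0
    print(z,read_eef_pos(),f,np.array(read_ft_torque()))
    if np.abs(f).max()>12: print("stop"); break
print(read_finger_gap(),read_time_s())
E
```

```text
0.155 [ 0.5783 -0.013   0.1543] [ 0.9597 -0.007  -0.6311] [ 0.0272  0.0302 -0.0054]
0.15 [ 0.5785 -0.013   0.1496] [ 2.0158 -0.0748  1.0038] [-0.0023  0.0479 -0.0437]
0.146 [ 0.5789 -0.013   0.1459] [ 1.8851 -0.748   0.1422] [ 0.0009 -0.1232  0.024 ]
0.142 [ 0.5798 -0.0128  0.1421] [ 4.437   0.3348 -0.7544] [ 0.1578 -0.6592 -0.0283]
0.138 [ 0.5796 -0.0128  0.138 ] [ 5.2987  1.6417 -1.4331] [ 0.1561 -1.0387 -0.1033]
0.134 [ 0.5795 -0.0128  0.1339] [ 6.3036  1.0098 -1.9838] [ 0.2207 -1.2818 -0.0791]
0.13 [ 0.5794 -0.0128  0.1299] [ 7.1521  0.5029 -2.7861] [ 0.269  -1.5286 -0.0828]
0.127 [ 0.5794 -0.0128  0.1271] [ 7.2959  1.7837 -1.4689] [ 0.3093 -1.604  -0.0997]
0.1255 [ 0.5795 -0.0129  0.1259] [6.3501 0.3895 1.0137] [ 0.3024 -1.5321 -0.0115]
0.007224519129124324 12.25
```

```bash
python3 - <<'E'
from h import *
np.set_printoptions(precision=4,suppress=True)
q=down(SY+np.pi/2); sx=np.array([np.cos(SY),np.sin(SY)])
S2=ST
for d in(.001,.002,.003):
    S2=ST+d*sx; movel([*S2,.1255],q,speed=.03); f=np.array(read_ft_force()); print(d,f,read_ft_torque())
    if f[:2]@sx<2.5: break
for z in(.1245,.1235,.1225):
    movel([*S2,z],q,speed=.03); f=np.array(read_ft_force()); print(z,read_eef_pos(),f)
    if f[2]>6: break
move_gripper(.03)
pause(.2); print(read_finger_gap(),read_ft_force())
movel([*S2,.20],q,speed=.12)
# swing to above the tube, then look
qt=down(SY+np.pi/2)
move_ptp([*TU,.24],qt)
ims=[]
for c in("scene","top"):
    im=read_camera(c)[...,::-1].copy(); cv2.imwrite(f"pics/{c}2.png",im)
    print(c,[(np.round(d["at"]).astype(int).tolist(),round(d["confidence"],2)) for d in tip_of(c,"panel_mid")[:4]],proj(c,[[*ST,.071]]))
    s3=np.r_[sx,0];sy=np.array([-sx[1],sx[0],0]);B=np.r_[ST,0]
    x0,y0=proj(c,[[*ST,.07]])[0].astype(int); x0-=60;y0-=70; f=4
    big=cv2.resize(im[y0:y0+120,x0:x0+120],None,fx=f,fy=f,interpolation=2)
    for x in(-.004,.004):
        v=((proj(c,[B+x*s3+y*sy+[0,0,z] for y,z in((-.05,.006),(.05,.006),(.05,.136),(-.05,.136))])+.5-[x0,y0])*f).astype(np.int32); cv2.polylines(big,[v],True,(0,0,255),1)
    ims.append(big)
cv2.imwrite("pics/seated.png",cv2.resize(np.hstack(ims),(800,400),interpolation=cv2.INTER_AREA))
t=cv2.imread("pics/top2.png").astype(int);m=t.min(2)>212;o=np.zeros_like(m);o[205:270,300:395]=m[205:270,300:395]
print("top edge",rect(o,.136)); print(read_time_s(),read_qpos())
E
```

```text
0.001 [3.8635 1.3408 0.5662] [ 0.2402 -1.2206 -0.0049]
0.002 [2.367  0.9355 4.2947] [ 0.1576 -0.665  -0.0538]
0.003 [0.1145 0.426  4.5527] [ 0.0967 -0.2539  0.0186]
0.1245 [ 0.581  -0.0125  0.1256] [-0.9694  0.4205  9.9169]
0.02997343566790917 [0.4026 0.2395 0.3338]
scene [([123, 311], 0.86), ([145, 206], 0.71), ([300, 251], 0.67)] [[300.8561 251.4591]]
top [([466, 327], 0.97), ([348, 234], 0.84), ([475, 188], 0.8)] [[346.4478 233.0373]]
top edge (array([ 0.5783, -0.0119]), array([ 6.5854, 97.7787]), np.float32(0.21622697), array([ 0.5783, -0.0119]))
15.9417 [-0.0505  0.3337 -0.6163  1.7464  0.2117  1.1293 -0.5213]
```

View pics/seated.png

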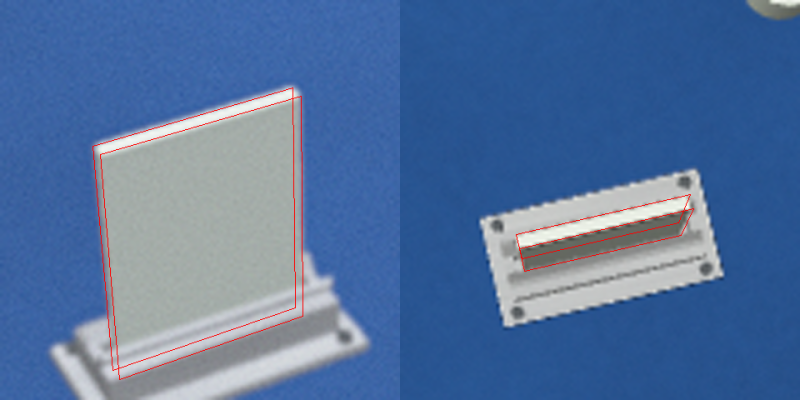

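The panel is home: it met the slot floor at the same grip height as in the holder, and the red outlines match at (100,150) and (600,220). Now the tube.

```bash
python3 - <<'E'
from h import *
np.set_printoptions(precision=4,suppress=True)
q=down(SY+np.pi/2)
move_gripper(.055)
movel([*TU,.1205],q,speed=.1); print(read_eef_pos(),read_ft_force())
move_gripper(0,30); print("gap",read_finger_gap(),read_grasp_force(),read_ft_force())
movel([*TU,.23],q,speed=.08); pause(.3); print("gap",read_finger_gap(),read_grasp_force(),read_time_s())
for c in("scene","top"):
    cv2.imwrite(f"pics/{c}3.png",read_camera(c)[...,::-1])
    print(c,[(np.round(d["at"]).astype(int).tolist(),round(d["confidence"],2)) for d in tip_of(c,"tube_mid")[:3]],proj(c,[[*TU,.1815]]))
s=cv2.imread("pics/scene3.png"); cv2.imwrite("pics/lift.png",cv2.resize(s[80:300,360:540],None,fx=2.5,fy=2.5,interpolation=2))
E
```

```text
[0.5136 0.2794 0.1214] [-0.6798  0.3162  0.8741]
gap 0.01922037237120393 29.36038613319397 [1.8035 0.6282 0.8153]
gap 0.019395847632539542 29.68652755022049 19.8833
scene [([460, 146], 0.89)] [[461.3528 144.9088]]
top [([184, 267], 0.45)] [[185.4401 264.6147]]
```

View pics/lift.png

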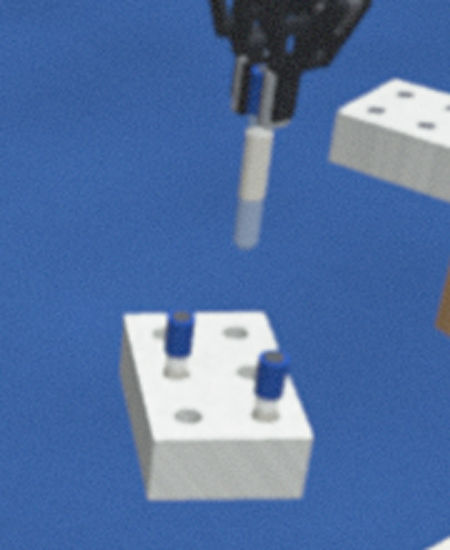

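The tube is held by its cap and clear of the rack (foot at about (246,243) in the crop), and the short tubes are still in place. Moving to the inspection pose.

```bash
python3 - <<'E'
from h import *
np.set_printoptions(precision=4,suppress=True)
sx=np.array([np.cos(SY),np.sin(SY),0]);sy=np.array([-np.sin(SY),np.cos(SY),0])
tz=(np.array([0,0,1])+sy)/2**.5; M=np.c_[np.cross(sx,-tz),sx,-tz]; q=R.from_matrix(M).as_quat()
mid=np.r_[ST,.108]-.065*sx; c=mid+.0485*tz
hi=c+[0,0,.07]-.03*sx
print(inverse_kinematics(hi,q))
move_ptp(hi,q); movel(c,q,speed=.1); pause(.5)
print(read_eef_pos(),c,"gap",read_finger_gap(),read_grasp_force(),read_time_s())
for k in("scene","top"):
    cv2.imwrite(f"pics/{k}4.png",read_camera(k)[...,::-1])
    for n,X in(("tube_mid",mid),("tube_foot",mid-.0625*tz),("panel_mid",np.r_[ST,.071])):
        print(k,n,[(np.round(d["at"]).astype(int).tolist(),round(d["confidence"],2)) for d in tip_of(k,n)[:4]],proj(k,[X]))
E
python3 -c "
import cv2,numpy as np
a=cv2.imread('pics/scene4.png')[120:420,200:500];b=cv2.imread('pics/top4.png')[100:400,180:480]
cv2.imwrite('pics/final.png',cv2.resize(np.hstack([a,b]),(800,400),interpolation=2))"
```

```text
[-0.1718  0.2619 -0.4029  2.0846  0.8623  1.3071 -0.8172]
[0.508  0.0067 0.1425] [0.508  0.0067 0.1423] gap 0.019228370166645956 29.548160433769226 22.5833
scene tube_mid [([283, 212], 0.75)] [[282.5388 212.0436]]
scene tube_foot [([265, 242], 0.98)] [[259.348  241.9482]]
scene panel_mid [([301, 251], 0.81), ([126, 308], 0.73), ([149, 205], 0.59)] [[300.8561 251.4591]]
top tube_mid [([355, 264], 0.75)] [[354.521  263.8619]]
top tube_foot [([376, 263], 0.93), ([208, 220], 0.74)] [[375.7356 260.2856]]
top panel_mid [([347, 234], 0.97), ([475, 189], 0.74), ([468, 324], 0.69), ([222, 251], 0.32)] [[346.4478 233.0373]]
```

View pics/final.png

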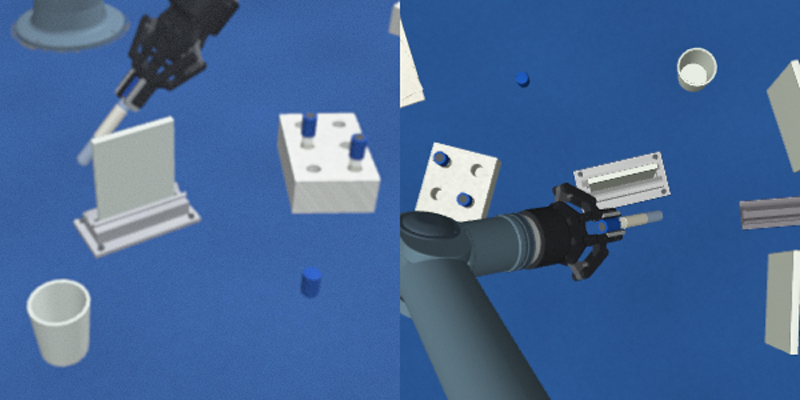

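The picture shows the tube slanting in front of the panel, with its foot at about (85,158) in the left half. The panel is seated and the other items haven't moved. I'll check the slant numerically, back off a little for clearance and hand in.

```bash
python3 - <<'E'
from h import *
np.set_printoptions(precision=4,suppress=True)
sx=np.array([np.cos(SY),np.sin(SY),0]);B=np.r_[ST,0]
movel(np.array(read_eef_pos())-.012*sx,speed=.05); pause(.5)
a={}
for k in("scene","top"):
    read_camera(k)
    for n in("tube_mid","tube_foot"): a[k,n]=tip_of(k,n)[0]["at"]
m=tri(a["scene","tube_mid"],a["top","tube_mid"]);f=tri(a["scene","tube_foot"],a["top","tube_foot"]); c=np.array(read_eef_pos())
ok=True
for z in(m-f,c-f):
    z/=np.linalg.norm(z); t,p=np.degrees(np.arccos(z[2])),np.degrees(np.arcsin(abs(z@sx))); print("tilt",t,"off plane",p); ok&=33<t<57 and p<16
print("mid",m,"foot",f,"dist",(m-B)@sx,(m-B)@[-sx[1],sx[0],0],read_ft_force(),read_grasp_force(),read_time_s())
if ok: print(sign_off())
E
```

```text
tilt 42.00638144479945 off plane 6.287538773269934
tilt 42.822926818101614 off plane 3.848777404435535
mid [ 0.5026 -0.0282  0.1081] foot [ 0.5046 -0.0677  0.0642] dist -0.0776690056897349 0.001388869469260788 [ 0.383  -0.0032  0.1359] 29.54822301864624 24.175
the job is handed in; nothing more can be done
None
```

The job is handed in: the panel is home in the steel stand and let go, and the tall tube is held cap-up at about 42°, slanting along the panel's face about 7 cm away. I finished at 24 s, the last pictures showed the other items in place, and the hand-in returned no pass or fail result.

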